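Load the yarn stand and raise its telescopic guide mast

TASK

Lower the blue ball of wool gently into the white pot of the yarn stand, letting go only when it rests on the bottom; leave the orange ball, the jar and the red spool alone. Then squeeze the orange release button on the mast's head, draw the mast straight up past its first stop to the second, so that both sections are fully out. Finish while still holding the head up there (nothing else keeps it up), so that I can thread the wool and tighten the clamp screw.

Things in the scene. Friction and masses are not known exactly. Their poses are not given: they have to be found in the camera images.
- blue_wool: Loose ball of blue wool, 70 mm across, about 70 g, on the worktop left or right of the stand (places swapped at random with the orange ball). Origin at its underside, z up. The outer wool gives: the firm core that the fingers meet is an upright cylinder 52 mm across and 70 mm high, which does not roll. Take it from above.
- blue_wool_center (a point): Centre of the blue ball, 35 mm above its underside.
- yarn_stand: Yarn stand, stuck fast to the worktop by suction feet: a pale wooden board 250 x 166 x 14 mm with a deep white pot and a telescopic guide mast. Origin at worktop level, z up; the pot's axis is at local x = -60 mm, the mast's at local x = +80 mm (y = 0). The pot end is the nearer to the robot; yaw within 0.45 rad. A fixed paper tray (up to 250 mm high) stands to the left, y > 0.25.
- pot_floor (a point): Centre of the pot's inner floor, 19 mm above the worktop. The pot is straight-walled, 144 mm across inside near its rim (about 130 mm at the floor), 154 mm outside; rim 81 mm above this floor (100 mm above the worktop), with a blue edge. Open the fingers only a little (about 65 mm) inside it.
- collar_top (a point): On the mast's axis, at the top of the black collar (30 x 38 mm) from which the mast slides; 130 mm above the worktop. A small brass clamp screw on the collar's far side is left alone.
- mast_grip (a point): Centre of the mast's grey head, where to grip it; it rises with the mast, 26 mm above the collar when down. Axes as the stand's. The head is a block 26 mm (local x) x 32 mm (local y) x 42 mm high, from 23.5 mm below to 18.5 mm above this point. On the pot side a wire thread eye sticks out 48 mm from the axis, 12 mm above this point.
- button_face (a point): Middle of the outer face of the orange release button (18 mm wide, 20 mm high), on the head's local -y side at the height of mast_grip, 5 mm proud of the head; thumb ribs on the +y face. Fingers that close on the head along local y squeeze the button in: 37 mm over it when out, about 32.5 mm when in.
- mast_button (a joint): Release button: 0 = out, 0.0045 m = fully in, flush to 0.5 mm; spring, 2 N to start, 7 N fully in. While it is out a hook locks the mast down; pressed by 3 mm or more the hook is clear. Once the mast has risen 2 cm the button no longer matters.
- mast_upper (a joint): Upper section of the mast, carrying the head: 0 = down, 0.060 m = fully drawn out. It comes first; its end is the first stop. Slides lightly, about 2 N to lift, and sinks if let go.
- mast_lower (a joint): Lower section of the mast, carrying the upper one: 0 = down, 0.060 m = fully drawn out, the second stop. It starts to move when the upper section has reached its end; about 3.5 N to lift; sinks if let go. With both out the head stands 120 mm higher than at first.
- orange_wool: Loose ball of orange wool, 69 mm across, origin at its underside. Leave it alone.
- button_jar: Loose clear jar of coloured buttons, 64 mm across, 90 mm high, origin at its underside. Leave it alone.
- red_spool: Loose wooden spool of red thread, 34 mm across, 44 mm high, origin at its underside. Leave it alone.
Things that resemble listed ones, but are neither listed nor needed, are in the scene too. Leave any green look-alike of the blue_wool alone.

How it is judged:
By the outcome, as a careful person would: the job done as asked, in the order asked, and still so for the second after the job is handed in, while the arm keeps its last pose, push and grip.
It also fails if it takes over 58 s, if anything falls off the work surface, if the arm or the gripper's body presses on something with over 40 N, if the wrist force passes 120 N, or if a joint passes its speed limit or range.

ROBOT

A 6-joint arm with a two-finger parallel gripper is mounted at the origin on a cart in front of the work surface, level with it; the furniture and walls round the work are solid. World frame = base frame: x ahead of the robot, y to its left, z up, the work surface at z = 0. Lengths are in m, angles in degrees, forces in N, time in s.
With the tool pointing down it reaches from about 0.25 to 0.8 m from the base axis. Payload 8.5 kg.
Tool frame: the origin (TCP) lies on the centre line of the jaws, within the pads' length; the fingertips stand 19 mm ahead of it and the grasp point (between the pads) is the TCP; z points along the fingers, y is the line along which they close (so a half turn about z gives the same grasp; the last joint's range is limited). The gripper opens to 85 mm and grips with 20 to 120 N. Pads are 22 mm wide; open, the fingers measure 114 mm over their backs; the gripper's body (76 mm by 85 mm) begins 54 mm behind the grasp point. The pads swing forward as they close: fully open they stand 13 mm farther back than shut.
Start: joints at [73.912, 13.648, -0.773, 75.585, 0, 90], TCP at [0.145, 0.504, 0.226] pointing down, gripper open.
Joint ranges: [-152.45, 152.45], [-59.26, 108.67], [-65.41, 83.53], [-104.44, 129.93], [-82.83, 76.93], [-180, 180]. Speed limits (degrees/s): [127.2, 127.2, 159.86, 180, 180, 180].

INTERFACE

Orientations are given as a 3x3 rotation matrix whose columns are the frame's x, y, z axes.
In Python, from station import arm gives the robot as it stands. The module is installed in compiled form; this text tells all that it offers.
- The arm moves only by the tool step_arm, never from a script. Its argument "targets" is a list of rows, each an object with "slide": the shift along the tool's x, y, z scaled (see below), a list of three; "delta_rot": the turn, a rotation vector about the tool's x, y, z scaled (see below), a list of three. In form: [{"slide": [dx, dy, dz], "delta_rot": [rx, ry, rz]}, ...]. A call has 1 to 8 rows; each row shifts and turns the commanded pose from where the row before left it, along the tool's axes as they then stand; what a row does not reach is not made up. The controller multiplies each number of a shift by 0.2 m and each number of a turn by pi rad. A row lasts 1/10 s, in which the tool goes at most 50 mm and 8.59 degrees, less where a joint would pass 70% of its speed; a pose out of reach is approached as far as the arm can. A call with a number of a shift or a turn outside -1 to 1 is refused whole. A call with a gripper value outside its range is refused whole. "fingers" is the opening, from 0 (shut) to 1 (fully open), set as the call begins (left out, the last holds). The fingers move at their own pace and stop on an object; "grip_force" is the grip in N (left out, the last holds). Time passes only in rows, so rows that do not move let the fingers close. It gives the time, the measured TCP pose, the force, the opening and the grip force at its end, in the units of the state.
- arm.get_state(): the state, without advancing time (a new reading comes with each control period).
- arm.read_camera(name): name is "scene" or "side" or "wrist"; returns the picture (480x640x3 uint8, red, green, blue); there is no depth.
- arm.camera_model(name): a dict with "intrinsics" (3x3 intrinsics, pixels), "rvec" (rotation vector, rad) and "tvec" (3), from world to camera coordinates, as OpenCV has them; the wrist camera has in their place "hand_eye" (4x4, takes a point from camera to tool coordinates, whose origin is the TCP and whose axes are the flange's). Camera axes: x right, y down, z forward; pixel columns grow to the right and rows downward; lengths in m; the calibration is good to about 2 mm. A picture is of the moment at which its call begins: read the wrist's pose just before it. camera_model takes no time and is no camera call.
- arm.hand_in(): hands the job in; it is judged then, once.
The state is a dict: "time": time; "joint_positions": joint angles; "dq": joint speeds; "joint_torque": joint torques, N m; "position": TCP position; "tool_rot": TCP orientation; "contact_force": force on the tool from outside, world axes, zero at the start; "ft_torque": the same for the moment, N m; "grip_width": finger opening in m; "grasp_force": force on a finger pad.
Only numpy, scipy, OpenCV 4.12 (cv2) and the standard library are available. Lean on these libraries where they do the work, as an engineer would, in place of code of your own. Each camera call takes 0.05 s, during which the arm holds its last target. There are 200 camera calls.

## Working session

There is one attempt and no reset: what is moved stays moved. The work goes in short steps, Python scripts to look and compute and a tool call to move; the robot and the scene stay as the last step left them, time stands still between calls to the robot, and variables do not carry over. Pictures are saved under pics/ and viewed, at most 10 in all, crops included, and the job is handed in when it is done.

Besides the shell and the picture viewer there is one more tool, called after "Call:" by a JSON object that holds its "name" and its "arguments", one argument or row to a line. step_arm: Moves the arm, as the interface text tells. Shifts and turns lie within -1 to 1; 1 stands for 0.2 m of shift or pi rad of turn. Its arguments: {"type":"object","properties":{"targets":{"type":"array","items":{"type":"object","properties":{"slide":{"type":"array","items":{"type":"number"}},"delta_rot":{"type":"array","items":{"type":"number"}}}}},"fingers":{"type":"number"},"grip_force":{"type":"number"}},"required":["targets"]}

```bash
mkdir -p pics; python3 - <<'E'
from station import arm
import cv2,numpy as np
s=arm.get_state();print(s)
for n in("scene","side","wrist"):
    im=arm.read_camera(n);cv2.imwrite(f"pics/{n}0.png",im[:,:,::-1]);print(n,arm.camera_model(n))
E
```

```text
{'time': 0.0, 'joint_positions': array([ 7.39102470e+01,  1.36800899e+01, -8.14945055e-01,  7.55856887e+01,
       -5.66396586e-05,  8.99999454e+01]), 'dq': array([-0.00512994,  0.11523157, -0.00054198, -0.07296965, -0.02942074,
       -0.04464503]), 'joint_torque': array([-1.39582851e-03, -5.38774645e+01,  3.46440697e+01,  1.84205174e-02,
       -2.39392393e-04,  1.22879381e-06]), 'position': array([0.14538502, 0.50403543, 0.22589915]), 'tool_rot': array([[-9.60828999e-01,  2.77141629e-01, -3.89514794e-04],
       [ 2.77141903e-01,  9.60828045e-01, -1.35397900e-03],
       [-9.87205956e-07, -1.40889315e-03, -9.99999008e-01]]), 'contact_force': array([ 0.7257233 ,  0.86095087, -0.8588556 ]), 'ft_torque': array([ 0.05630902, -0.04958068, -0.0076312 ]), 'grasp_force': 0.0, 'grip_width': 0.08545286623529338}
scene {'intrinsics': array([[463.27293018,   0.        , 311.56641387],
       [  0.        , 463.27293018, 242.57726562],
       [  0.        ,   0.        ,   1.        ]]), 'rvec': array([ 2.15007909, -0.50492927,  0.24563419]), 'tvec': array([-0.51447384,  0.21979243,  1.02853149])}
side {'intrinsics': array([[560.45152243,   0.        , 318.88491649],
       [  0.        , 560.45152243, 239.22221439],
       [  0.        ,   0.        ,   1.        ]]), 'rvec': array([ 0.19100748, -2.57696534,  1.59932048]), 'tvec': array([0.55096472, 0.15563689, 1.16518874])}
wrist {'intrinsics': array([[417.06560681,   0.        , 318.95982947],
       [  0.        , 417.06560681, 243.49992109],
       [  0.        ,   0.        ,   1.        ]]), 'hand_eye': array([[ 2.69762513e-04, -9.54801985e-01, -2.97242487e-01,
         7.59815645e-02],
       [ 9.99998618e-01,  7.45122038e-04, -1.48593111e-03,
         1.03911575e-04],
       [ 1.64025191e-03, -2.97241676e-01,  9.54800867e-01,
        -1.46556868e-01],
       [ 0.00000000e+00,  0.00000000e+00,  0.00000000e+00,
         1.00000000e+00]])}
```

View pics/scene0.png

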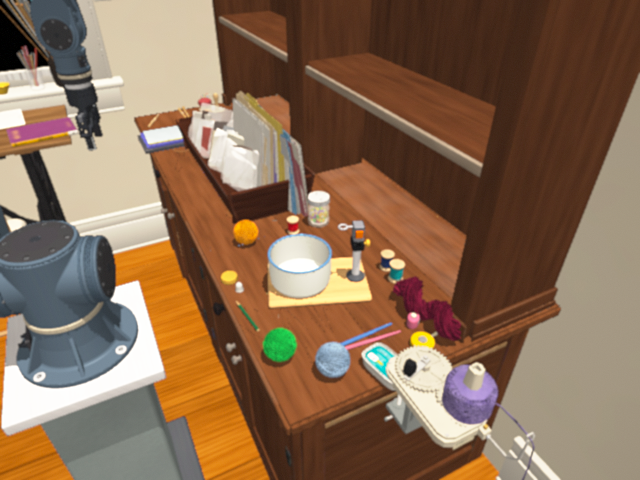

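View pics/side0.png

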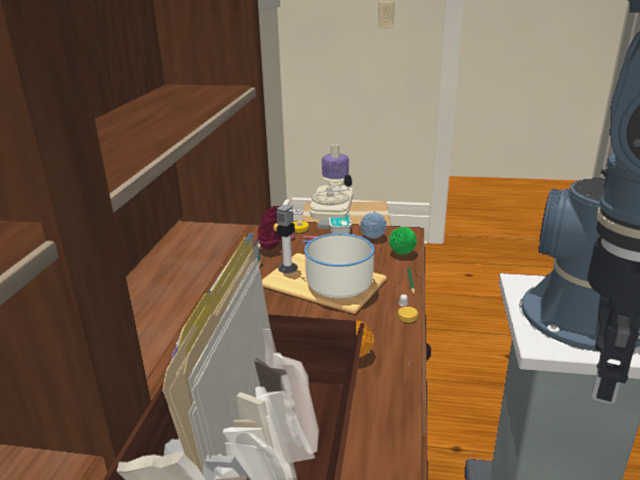

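```bash
cat > h.py <<'E'
import cv2,numpy as np
from station import arm
def P(n):
    m=arm.camera_model(n);R=cv2.Rodrigues(m['rvec'])[0]
    return m['intrinsics']@np.c_[R,m['tvec']]
def Pw(s):
    m=arm.camera_model('wrist');T=np.eye(4);T[:3,:3]=s['tool_rot'];T[:3,3]=s['position']
    return m['intrinsics']@np.linalg.inv(T@m['hand_eye'])[:3]
def tri(Ps,uv):
    from scipy.optimize import least_squares
    A=np.vstack([np.outer(u,p[2])-p[:2] for p,u in zip(Ps,np.array(uv,float))])
    X=np.linalg.lstsq(A[:,:3],-A[:,3],rcond=None)[0]
    r=[np.round(proj(p,X)-u,1) for p,u in zip(Ps,uv)]
    return X,r
def proj(p,X):
    q=np.asarray(X)@p[:,:3].T+p[:,3];return q[...,:2]/q[...,2:]
def blob(im,lo,hi,box):
    x0,y0,x1,y1=box;h=cv2.cvtColor(im[y0:y1,x0:x1],cv2.COLOR_BGR2HSV)
    m=cv2.inRange(h,lo,hi);n,l,st,c=cv2.connectedComponentsWithStats(m)
    i=1+np.argmax(st[1:,4]);st[i,:2]+=[x0,y0];return c[i]+[x0,y0],st[i]
E
python3 - <<'E'
from h import *
a=cv2.imread('pics/scene0.png');b=cv2.imread('pics/side0.png')
r=lambda i,x0,y0,x1,y1,w,h:cv2.resize(i[y0:y1,x0:x1],(w,h),interpolation=cv2.INTER_CUBIC)
cv2.imwrite('pics/c1.png',np.hstack([r(a,260,210,420,390,480,540),r(b,260,190,340,280,320,360) if 0 else cv2.vconcat([r(b,260,190,420,325,320,270),r(a,330,205,390,256,320,270)])]))
cb,sb=blob(a,(95,40,60),(120,255,255),(305,335,360,385));cs,ss=blob(b,(95,40,60),(120,255,255),(355,205,388,242))
print(cb,sb,cs,ss,tri([P('scene'),P('side')],[cb,cs]))
print(tri([P('scene'),P('side')],[(279,345),(403,241)]))
E
```

```text
[333.62054934 358.04170905] [316 335  44  42 983] [373.09218437 224.88176353] [361 212  25  26 499] (array([ 0.46399002, -0.31836426,  0.03413891]), [array([-1.3,  0.7]), array([-0.7, -0.3])])
(array([ 0.3810208 , -0.23424763,  0.03170384]), [array([-0.5,  0.2]), array([-0.3, -0.1])])
```

View pics/c1.png

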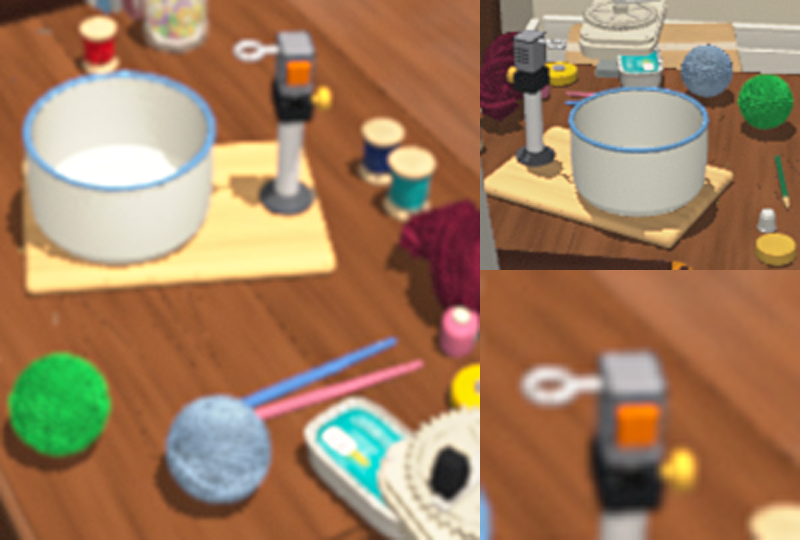

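Blue candidates: the blue-grey ball at scene (333,360) fits, since it is blue wool and its centre measures z = 34 mm. The green ball at (279,345) is the look-alike. The crop confirms this. The button is at scene (359.5,234), with the grey head above the black collar. Next I'll fit the stand pose.

```bash
python3 - <<'E'
from h import *
from scipy.optimize import least_squares
Ps,Pd=P('scene'),P('side')
a=cv2.imread('pics/scene0.png');b=cv2.imread('pics/side0.png')
E=[]
for im,box in((a,(262,228,336,275)),(b,(300,230,378,270))):
    x0,y0,x1,y1=box;h=cv2.cvtColor(im[y0:y1,x0:x1],cv2.COLOR_BGR2HSV)
    m=cv2.inRange(h,(98,70,60),(120,255,255));p=cv2.findNonZero(m).reshape(-1,2)+[x0,y0];E.append(p.astype(float))
    print(len(p),cv2.fitEllipse(p.astype(np.float32)))
# rim centre + z: band points mean radius ~0.0745
def dist(p,M,c,r):
    t=np.linspace(0,2*np.pi,400);C=proj(M,np.c_[c[0]+r*np.cos(t),c[1]+r*np.sin(t),0*t+c[2]])
    return np.min(np.linalg.norm(p[:,None]-C[None],axis=2),axis=1)
f=lambda c:np.r_[dist(E[0],Ps,c,c[3]),dist(E[1],Pd,c,c[3])]
s=least_squares(f,[.45,-.02,.1,.0745],loss='soft_l1');print('rim',s.x,np.mean(s.fun))
o=lambda im,box:blob(im,(5,150,150),(18,255,255),box)
cb,st=o(a,(345,220,370,250));print('button',cb,st)
# button ray at z=.156
A=np.c_[Ps[:,:2],-np.r_[cb,1]];x=np.linalg.solve(A,-(Ps[:,2]*.156+Ps[:,3]));print('btn',x[:2])
# ray intersections of board corners z=.014
for uv in((269,305),(371,299)):
    A=np.c_[Ps[:,:2],-np.r_[uv,1]];print(uv,np.linalg.solve(A,-(Ps[:,2]*.014+Ps[:,3]))[:2])
for uv in((358,226),):print(1)
c=s.x
for y in np.radians([-25,-20,-15,-10,-5,0,5]):
    R=np.array([[np.cos(y),-np.sin(y)],[np.sin(y),np.cos(y)]]);q=c[:2]+R@[60,0]@np.eye(2) if 0 else c[:2]+R@np.array([.06,0])
    bt=q+R@[.08,-.021];top=q+R@[.08,0]
    cor=q+R@[.125,-.083];c2=q+R@[-.125,-.083];c3=q+R@[-.125,.083]
    print(np.degrees(y),proj(Ps,[*bt,.156]).round(1),proj(Ps,[*cor,.014]).round(),proj(Ps,[*c2,.014]).round(),'side top',proj(Pd,[*top,.1745]).round(1),proj(Pd,[*c3,.014]).round())
E
```

```text
220 ((299.18121337890625, 253.3241424560547), (37.91396713256836, 61.373741149902344), 88.13026428222656)
292 ((338.6487731933594, 249.18833923339844), (31.092632293701172, 68.08322143554688), 90.00801086425781)
rim [ 0.51937949 -0.04288221  0.09975083  0.07468522] 0.5128173462755664
button [347.05434783 239.15217391] [345 229   6  21  92]
btn [ 0.60937216 -0.11515204]
(269, 305) [ 0.41462606 -0.09442083]
(371, 299) [ 0.64121507 -0.18526579]
1
-25.0 [358.9 237.3] [377. 300.] [273. 303.] side top [286.4 204.3] [344. 307.]
-20.0 [358.9 234.3] [379. 296.] [276. 304.] side top [283.3 206.1] [348. 307.]
-14.999999999999998 [358.4 231.3] [380. 291.] [279. 305.] side top [280.6 208.1] [352. 306.]
-10.0 [357.5 228.3] [381. 286.] [282. 306.] side top [278.2 210.1] [356. 306.]
-5.0 [356.2 225.5] [380. 282.] [286. 307.] side top [276.3 212.2] [360. 305.]
0.0 [354.5 222.8] [380. 277.] [290. 308.] side top [274.8 214.5] [364. 304.]
5.0 [352.4 220.2] [378. 273.] [294. 308.] side top [273.7 216.7] [367. 302.]
```

Call:
{"name": "step_arm", "arguments": {
  "targets": [
    {"slide": [-0.07,-0.09,-0.02],"delta_rot": [0,0,0]},
    {"slide": [-0.13,-0.17,-0.02],"delta_rot": [0,0,0]},
    {"slide": [-0.13,-0.17,-0.02],"delta_rot": [0,0,0]},
    {"slide": [-0.13,-0.17,-0.02],"delta_rot": [0,0,0]},
    {"slide": [-0.13,-0.17,0],"delta_rot": [0,0,0]},
    {"slide": [-0.13,-0.17,0],"delta_rot": [0,0,0]},
    {"slide": [-0.13,-0.17,0],"delta_rot": [0,0,0]},
    {"slide": [-0.13,-0.17,0],"delta_rot": [0,0,0]}
  ],
  "fingers": 1
}}

```text
time: 0.95
position: [0.2629, 0.2025, 0.2425]
tool_rot: [[-0.961, 0.276, 0.0], [0.276, 0.961, 0.0], [-0.0, 0.0, -1.0]]
contact_force: [0.7, -0.4, -0.4]
grip_width: 0.0853
grasp_force: 0.0
```

```bash
python3 - <<'E'
from h import *
print(arm.get_state()['joint_positions'].round(1))
Ps=P('scene')
for uv,z in(((362,360),.03),((365,350),.03),((342,343),.004),((345,348),.004),((391,324),.004)):
    A=np.c_[Ps[:,:2],-np.r_[uv,1]];print(uv,np.linalg.solve(A,-(Ps[:,2]*z+Ps[:,3]))[:2].round(3))
E
```

```text
[ 37.6  -5.9 -19.9  76.   -0.   53.7]
(362, 360) [ 0.518 -0.345]
(365, 350) [ 0.537 -0.325]
(342, 343) [ 0.516 -0.267]
(345, 348) [ 0.515 -0.283]
(391, 324) [ 0.644 -0.268]
```

Call:
{"name": "step_arm", "arguments": {
  "targets": [
    {"slide": [-0.13,-0.17,0],"delta_rot": [0,0,0]},
    {"slide": [-0.13,-0.17,0],"delta_rot": [0,0,0]},
    {"slide": [-0.13,-0.17,0],"delta_rot": [0,0,0]},
    {"slide": [-0.13,-0.17,0],"delta_rot": [0,0,0]},
    {"slide": [-0.13,-0.17,0],"delta_rot": [0,0,0]},
    {"slide": [-0.13,-0.17,0],"delta_rot": [0,0,0]},
    {"slide": [-0.13,-0.17,0],"delta_rot": [0,0,0]},
    {"slide": [-0.13,-0.17,0],"delta_rot": [0,0,0]}
  ]
}}

```text
time: 1.75
position: [0.3874, -0.1169, 0.2425]
tool_rot: [[-0.961, 0.278, 0.0], [0.278, 0.961, 0.0], [-0.0, 0.0, -1.0]]
contact_force: [0.5, 1.0, 1.0]
grip_width: 0.0854
grasp_force: 0.0
```

Call:
{"name": "step_arm", "arguments": {
  "targets": [
    {"slide": [-0.13,-0.17,0],"delta_rot": [0,0,0]},
    {"slide": [-0.13,-0.17,0],"delta_rot": [0,0,0]},
    {"slide": [-0.13,-0.17,0],"delta_rot": [0,0,0]},
    {"slide": [-0.08,-0.15,0],"delta_rot": [0,0,0]},
    {"slide": [0,0,0],"delta_rot": [0,0,0]},
    {"slide": [0,0,0],"delta_rot": [0,0,0]}
  ]
}}

```text
time: 2.35
position: [0.4407, -0.2681, 0.2419]
tool_rot: [[-0.96, 0.279, -0.001], [0.279, 0.96, 0.001], [0.002, 0.0, -1.0]]
contact_force: [0.5, 0.5, -0.1]
grip_width: 0.0855
grasp_force: 0.0
```

```bash
python3 - <<'E'
from h import *
s=arm.get_state();im=arm.read_camera('wrist')[:,:,::-1].copy();cv2.imwrite('pics/w1.png',im);np.save('w1.npy',Pw(s))
M=Pw(s);print(s['time'],s['position'],s['joint_positions'].round(1))
print('expect',proj(M,[.464,-.318,.035]))
E
```

```text
2.35 [ 0.44068257 -0.2681066   0.24185737] [-31.3  12.5   0.   77.6   0.  -15.1]
expect [272.7712528  246.24765015]
```

View pics/w1.png

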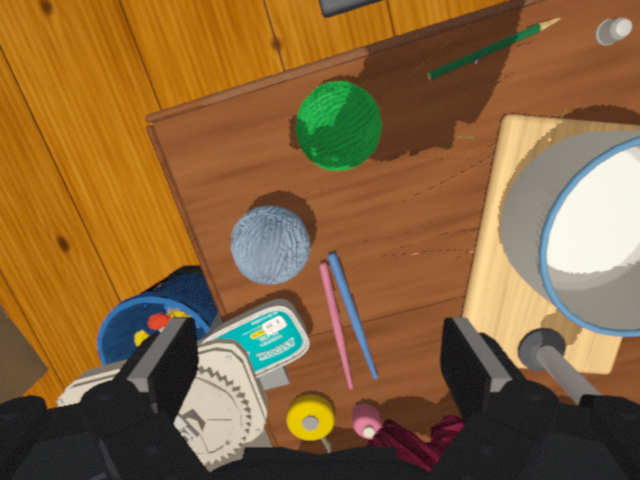

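The wrist view shows blue at (271,245), matching the expected (273,246). Both finger positions beside it are free, with the green ball up at (338,125) and the tin below at (275,335). I'm moving over the ball and going down.

Call:
{"name": "step_arm", "arguments": {
  "targets": [
    {"slide": [-0.09,-0.11,0],"delta_rot": [0,0,0]},
    {"slide": [-0.093,-0.102,0.1],"delta_rot": [0,0,0]},
    {"slide": [0,0,0.2],"delta_rot": [0,0,0]},
    {"slide": [0,0,0.2],"delta_rot": [0,0,0]},
    {"slide": [0,0,0.15],"delta_rot": [0,0,0]},
    {"slide": [0,0,0.1],"delta_rot": [0,0,0]},
    {"slide": [0,0,0.1],"delta_rot": [0,0,0]},
    {"slide": [0,0,0],"delta_rot": [0,0,0]}
  ]
}}

```text
time: 3.2
position: [0.463, -0.3163, 0.0706]
tool_rot: [[-0.961, 0.276, -0.004], [0.276, 0.961, 0.002], [0.004, 0.001, -1.0]]
contact_force: [0.1, 1.1, 1.5]
grip_width: 0.0856
grasp_force: 0.0
```

```bash
python3 - <<'E'
from h import *
s=arm.get_state();print(s['position'],s['contact_force'])
im=arm.read_camera('wrist')[:,:,::-1].copy();M=Pw(s)
c,st=blob(im,(90,30,60),(125,160,255),(200,150,480,420));print(c,st,'expect if centred',proj(M,[*s['position'][:2],.045]))
E
```

```text
[ 0.46300692 -0.31631967  0.07063422] [0.07462439 1.1004745  1.49794716]
[311.3523681  282.77463466] [  239   209   146   151 17039] expect if centred [319.23438709 291.3635993 ]
```

Call:
{"name": "step_arm", "arguments": {
  "targets": [
    {"slide": [0,-0.017,0.05],"delta_rot": [0,0,0]},
    {"slide": [0,0,0.06],"delta_rot": [0,0,0]},
    {"slide": [0,0,0.04],"delta_rot": [0,0,0]},
    {"slide": [0,0,0],"delta_rot": [0,0,0]},
    {"slide": [0,0,0],"delta_rot": [0,0,0]}
  ]
}}

```text
time: 3.75
position: [0.4634, -0.3219, 0.0424]
tool_rot: [[-0.961, 0.277, -0.0], [0.277, 0.961, 0.0], [0.0, 0.0, -1.0]]
contact_force: [0.5, 0.2, -0.3]
grip_width: 0.0853
grasp_force: 0.0
```

Call:
{"name": "step_arm", "arguments": {
  "targets": [
    {"slide": [0,0,0],"delta_rot": [0,0,0]},
    {"slide": [0,0,0],"delta_rot": [0,0,0]},
    {"slide": [0,0,0],"delta_rot": [0,0,0]},
    {"slide": [0,0,0],"delta_rot": [0,0,0]},
    {"slide": [0,0,0],"delta_rot": [0,0,0]},
    {"slide": [0,0,0],"delta_rot": [0,0,0]}
  ],
  "fingers": 0.4,
  "grip_force": 20
}}

```text
time: 4.35
position: [0.4639, -0.3221, 0.043]
tool_rot: [[-0.961, 0.277, 0.001], [0.277, 0.961, -0.001], [-0.001, -0.0, -1.0]]
contact_force: [-0.8, -0.8, 6.6]
grip_width: 0.0512
grasp_force: 21.5
```

Call:
{"name": "step_arm", "arguments": {
  "targets": [
    {"slide": [0,0,-0.05],"delta_rot": [0,0,0]},
    {"slide": [0,0,-0.1],"delta_rot": [0,0,0]},
    {"slide": [0,0,-0.15],"delta_rot": [0,0,0]},
    {"slide": [0,0,-0.2],"delta_rot": [0,0,0]},
    {"slide": [0,0,-0.2],"delta_rot": [0,0,0]},
    {"slide": [0,0,-0.1],"delta_rot": [0,0,0]},
    {"slide": [0,0,0],"delta_rot": [0,0,0]},
    {"slide": [0,0,0],"delta_rot": [0,0,0]}
  ]
}}

```text
time: 5.15
position: [0.4634, -0.3218, 0.2025]
tool_rot: [[-0.961, 0.277, 0.0], [0.277, 0.961, -0.0], [-0.0, -0.0, -1.0]]
contact_force: [-0.5, -0.0, 0.6]
grip_width: 0.0512
grasp_force: 21.3
```

Call:
{"name": "step_arm", "arguments": {
  "targets": [
    {"slide": [0.01,0.12,0],"delta_rot": [0,0,0]},
    {"slide": [0.02,0.2,0],"delta_rot": [0,0,0]},
    {"slide": [0.02,0.23,0],"delta_rot": [0,0,0]},
    {"slide": [0.02,0.23,0],"delta_rot": [0,0,0]},
    {"slide": [0.02,0.23,0],"delta_rot": [0,0,0]},
    {"slide": [0.01,0.2,0],"delta_rot": [0,0,0]},
    {"slide": [0.01,0.1,0],"delta_rot": [0,0,0]},
    {"slide": [0,0,0],"delta_rot": [0,0,0]}
  ]
}}

```text
time: 5.95
position: [0.5144, -0.0615, 0.2009]
tool_rot: [[-0.962, 0.274, -0.003], [0.274, 0.962, 0.001], [0.003, -0.0, -1.0]]
contact_force: [0.4, 1.9, -1.2]
grip_width: 0.0515
grasp_force: 21.3
```

```bash
python3 - <<'E'
from h import *
s=arm.get_state();print(s['time'],s['position'],s['contact_force'],s['grip_width'])
im=arm.read_camera('wrist')[:,:,::-1].copy();M=Pw(s)
t=np.linspace(0,2*np.pi,120)
C=proj(M,np.c_[.5194+.0747*np.cos(t),-.0429+.0747*np.sin(t),0*t+.1])
cv2.polylines(im,[C.astype(np.int32).reshape(-1,1,2)],True,(0,0,255),1)
y=np.radians(-21.5);m=np.array([.5194+.14*np.cos(y),-.0429+.14*np.sin(y)])
for z in(.13,.1745):cv2.circle(im,tuple(int(v) for v in proj(M,[*m,z])),3,(0,255,255),-1)
cv2.imwrite('pics/w2.png',im)
E
```

```text
5.95 [ 0.51438762 -0.06153321  0.20087299] [ 0.42530871  1.88265166 -1.17632146] 0.051468418075944315
```

View pics/w2.png

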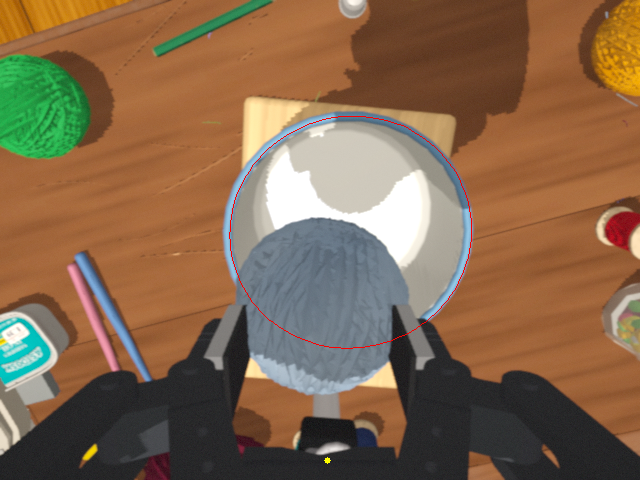

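Call:
{"name": "step_arm", "arguments": {
  "targets": [
    {"slide": [0.007,0.1,0],"delta_rot": [0,0,0]},
    {"slide": [0,0,0.05],"delta_rot": [0,0,0]},
    {"slide": [0,0,0.1],"delta_rot": [0,0,0]},
    {"slide": [0,0,0.15],"delta_rot": [0,0,0]},
    {"slide": [0,0,0.15],"delta_rot": [0,0,0]},
    {"slide": [0,0,0.1],"delta_rot": [0,0,0]},
    {"slide": [0,0,0.07],"delta_rot": [0,0,0]},
    {"slide": [0,0,0],"delta_rot": [0,0,0]}
  ]
}}

```text
time: 6.8
position: [0.5168, -0.0457, 0.0758]
tool_rot: [[-0.96, 0.278, -0.005], [0.278, 0.96, -0.0], [0.005, -0.001, -1.0]]
contact_force: [-0.2, -0.1, -0.6]
grip_width: 0.0516
grasp_force: 21.4
```

Call:
{"name": "step_arm", "arguments": {
  "targets": [
    {"slide": [0,0,0.01],"delta_rot": [0,0,0]},
    {"slide": [0,0,0.01],"delta_rot": [0,0,0]},
    {"slide": [0,0,0],"delta_rot": [0,0,0]},
    {"slide": [0,0,0],"delta_rot": [0,0,0]}
  ]
}}

```text
time: 7.2
position: [0.5195, -0.0446, 0.075]
tool_rot: [[-0.961, 0.277, 0.001], [0.277, 0.961, -0.0], [-0.001, 0.0, -1.0]]
contact_force: [-0.7, -0.3, -1.0]
grip_width: 0.0512
grasp_force: 21.4
```

Call:
{"name": "step_arm", "arguments": {
  "targets": [
    {"slide": [0,0,0.01],"delta_rot": [0,0,0]},
    {"slide": [0,0,0.01],"delta_rot": [0,0,0]},
    {"slide": [0,0,0.01],"delta_rot": [0,0,0]},
    {"slide": [0,0,0.01],"delta_rot": [0,0,0]},
    {"slide": [0,0,0.005],"delta_rot": [0,0,0]},
    {"slide": [0,0,0.005],"delta_rot": [0,0,0]},
    {"slide": [0,0,0],"delta_rot": [0,0,0]},
    {"slide": [0,0,0],"delta_rot": [0,0,0]}
  ]
}}

```text
time: 8.0
position: [0.5192, -0.0445, 0.0645]
tool_rot: [[-0.961, 0.277, -0.0], [0.277, 0.961, -0.0], [-0.0, -0.0, -1.0]]
contact_force: [0.3, 0.6, -1.0]
grip_width: 0.0514
grasp_force: 21.4
```

Call:
{"name": "step_arm", "arguments": {
  "targets": [
    {"slide": [0,0,0.005],"delta_rot": [0,0,0]},
    {"slide": [0,0,0.005],"delta_rot": [0,0,0]},
    {"slide": [0,0,0],"delta_rot": [0,0,0]},
    {"slide": [0,0,0],"delta_rot": [0,0,0]}
  ]
}}

```text
time: 8.4
position: [0.5192, -0.0445, 0.0625]
tool_rot: [[-0.961, 0.277, -0.0], [0.277, 0.961, -0.0], [0.0, -0.0, -1.0]]
contact_force: [0.0, 0.3, -0.2]
grip_width: 0.0512
grasp_force: 21.4
```

Call:
{"name": "step_arm", "arguments": {
  "targets": [
    {"slide": [0,0,0.003],"delta_rot": [0,0,0]},
    {"slide": [0,0,0.002],"delta_rot": [0,0,0]},
    {"slide": [0,0,0],"delta_rot": [0,0,0]},
    {"slide": [0,0,0],"delta_rot": [0,0,0]}
  ]
}}

```text
time: 8.8
position: [0.5196, -0.0445, 0.062]
tool_rot: [[-0.961, 0.277, 0.001], [0.277, 0.961, -0.0], [-0.001, 0.0, -1.0]]
contact_force: [-0.0, 0.3, 5.6]
grip_width: 0.0516
grasp_force: 21.7
```

```bash
python3 -c "
from h import *
s=arm.get_state();print(s['contact_force'],s['position'],s['ft_torque'])"
```

```text
[-0.02299072  0.29637713  5.62356163] [ 0.51957432 -0.04449526  0.06202312] [-0.04165255  0.24434549  0.03645285]
```

Contact is 5.6 N at the expected height (TCP z 62 mm), so the ball is on the floor. I'm opening a little and rising.

Call:
{"name": "step_arm", "arguments": {
  "targets": [
    {"slide": [0,0,0],"delta_rot": [0,0,0]},
    {"slide": [0,0,0],"delta_rot": [0,0,0]},
    {"slide": [0,0,0],"delta_rot": [0,0,0]},
    {"slide": [0,0,0],"delta_rot": [0,0,0]},
    {"slide": [0,0,0],"delta_rot": [0,0,0]}
  ],
  "fingers": 0.76
}}

```text
time: 9.3
position: [0.5191, -0.0445, 0.0614]
tool_rot: [[-0.961, 0.277, -0.0], [0.277, 0.961, -0.0], [0.0, -0.0, -1.0]]
contact_force: [-0.4, 0.9, 0.5]
grip_width: 0.0646
grasp_force: 0.0
```

Call:
{"name": "step_arm", "arguments": {
  "targets": [
    {"slide": [0,0,-0.04],"delta_rot": [0,0,0]},
    {"slide": [0,0,-0.08],"delta_rot": [0,0,0]},
    {"slide": [0,0,-0.15],"delta_rot": [0,0,0]},
    {"slide": [0,0,-0.2],"delta_rot": [0,0,0]},
    {"slide": [0,0,-0.2],"delta_rot": [0,0,0]},
    {"slide": [0,0,-0.2],"delta_rot": [0,0,0]},
    {"slide": [0,0,-0.13],"delta_rot": [0,0,0]},
    {"slide": [0,0,0],"delta_rot": [0,0,0]}
  ]
}}

```text
time: 10.1
position: [0.5208, -0.0446, 0.266]
tool_rot: [[-0.961, 0.277, 0.007], [0.277, 0.961, -0.001], [-0.007, 0.001, -1.0]]
contact_force: [0.3, 0.1, -0.5]
grip_width: 0.0651
grasp_force: 0.0
```

```bash
python3 - <<'E'
from h import *
s=arm.get_state();print(s['time'],s['position'],s['contact_force'],s['grip_width'],s['joint_positions'].round(1))
im=arm.read_camera('wrist')[:,:,::-1].copy();M=Pw(s)
cv2.imwrite('pics/w3raw.png',im);np.save('w3.npy',M)
for c,y in(((0,0,255),-21.5),):
    y=np.radians(y);R=np.array([[np.cos(y),-np.sin(y)],[np.sin(y),np.cos(y)]]);q=np.array([.5194,-.0442])+R@[.06,0]
    L=lambda pts,z:cv2.polylines(im,[proj(M,np.c_[np.array([q+R@p for p in pts]),np.full(len(pts),z)]).astype(np.int32).reshape(-1,1,2)],True,c,1)
    L([(-.125,-.083),(.125,-.083),(.125,.083),(-.125,.083)],.014)
    L([(.067,-.016),(.093,-.016),(.093,.016),(.067,.016)],.1745)
    L([(.032,-.003),(.067,-.003),(.067,.003),(.032,.003)],.168)
cv2.imwrite('pics/w3.png',im)
E
```

```text
10.1 [ 0.5207808  -0.04458886  0.26596406] [ 0.33886131  0.0996237  -0.47210486] 0.06507260007114875 [-4.9 12.6  3.5 80.6 -0.  11.2]
```

View pics/w3.png

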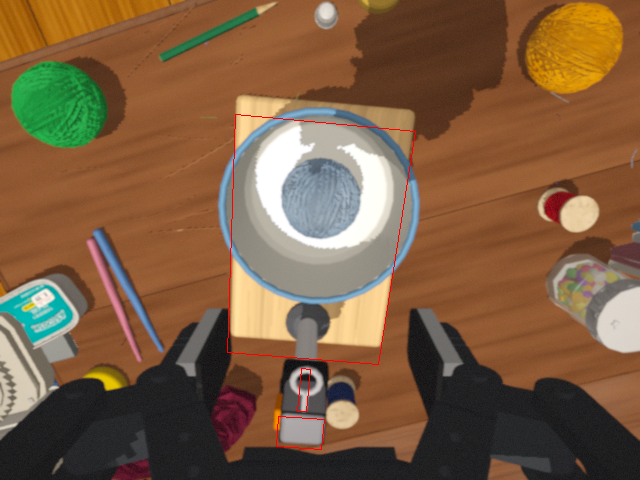

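The ball sits on the pot floor at (321,197). The head top is near (303,428), 2-3 px right of my model. I'm moving above the head.

Call:
{"name": "step_arm", "arguments": {
  "targets": [
    {"slide": [-0.1,-0.01,0],"delta_rot": [0,0,0]},
    {"slide": [-0.15,-0.01,0],"delta_rot": [0,0,0]},
    {"slide": [-0.2,-0.01,0],"delta_rot": [0,0,0]},
    {"slide": [-0.15,-0.015,0],"delta_rot": [0,0,0]},
    {"slide": [-0.09,-0.01,0],"delta_rot": [0,0,0]},
    {"slide": [0,0,0.1],"delta_rot": [0,0,0.03]},
    {"slide": [0,0,0.08],"delta_rot": [0,0,0]},
    {"slide": [0,0,0],"delta_rot": [0,0,0]}
  ]
}}

```text
time: 10.95
position: [0.6472, -0.0931, 0.2219]
tool_rot: [[-0.93, 0.366, -0.006], [0.366, 0.931, 0.001], [0.006, -0.002, -1.0]]
contact_force: [0.2, -0.4, -0.3]
grip_width: 0.0649
grasp_force: 0.0
```

Call:
{"name": "step_arm", "arguments": {
  "targets": [
    {"slide": [0,0,0],"delta_rot": [0,0,0]},
    {"slide": [0,0,0],"delta_rot": [0,0,0]}
  ]
}}

```text
time: 11.15
position: [0.6489, -0.0932, 0.2263]
tool_rot: [[-0.931, 0.366, 0.001], [0.366, 0.931, -0.0], [-0.001, 0.0, -1.0]]
contact_force: [0.1, -0.1, 1.4]
grip_width: 0.0652
grasp_force: 0.0
```

```bash
python3 - <<'E'
from h import *
s=arm.get_state();print(s['time'],s['position'],s['tool_rot'].round(3))
im=arm.read_camera('wrist')[:,:,::-1].copy();M=Pw(s)
cv2.imwrite('pics/w4raw.png',im);np.save('w4.npy',M)
y=np.radians(-21.5);R=np.array([[np.cos(y),-np.sin(y)],[np.sin(y),np.cos(y)]]);q=np.array([.5194,-.0442])+R@[.06,0]
L=lambda pts,z:cv2.polylines(im,[proj(M,np.c_[np.array([q+R@p for p in pts]),np.full(len(pts),z)]).astype(np.int32).reshape(-1,1,2)],True,(0,0,255),1)
L([(.067,-.016),(.093,-.016),(.093,.016),(.067,.016)],.1745)
L([(.067,-.016),(.093,-.016),(.093,.016),(.067,.016)],.1325)
t=np.linspace(0,2*np.pi,100);L(np.c_[-.06+.0747*np.cos(t),.0747*np.sin(t)],.1)
cv2.imwrite('pics/w4.png',im)
E
```

```text
11.15 [ 0.64888814 -0.09323883  0.22629641] [[-0.931  0.366  0.001]
 [ 0.366  0.931 -0.   ]
 [-0.001  0.    -1.   ]]
```

View pics/w4.png

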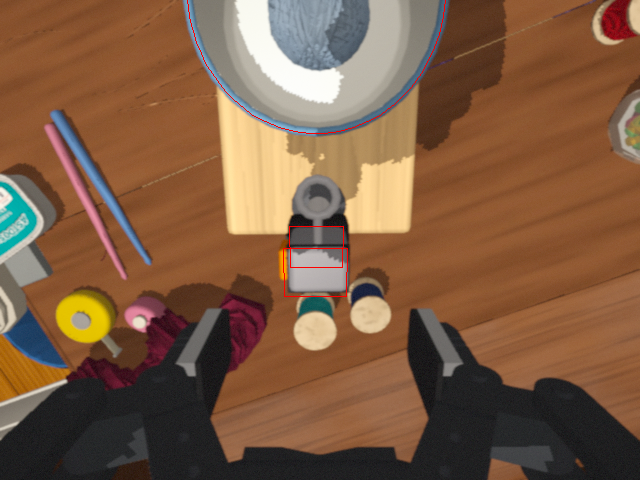

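Head and rim match the model within about 1 mm, and the board edges suggest yaw about -20.3°. Making that small correction and descending.

Call:
{"name": "step_arm", "arguments": {
  "targets": [
    {"slide": [-0.008,0,0],"delta_rot": [0,0,-0.006]},
    {"slide": [0,0,0.05],"delta_rot": [0,0,0]},
    {"slide": [0,0,0.08],"delta_rot": [0,0,0]},
    {"slide": [0,0,0.08],"delta_rot": [0,0,0]},
    {"slide": [0,0,0.08],"delta_rot": [0,0,0]},
    {"slide": [0,0,0.05],"delta_rot": [0,0,0]},
    {"slide": [0,0,0],"delta_rot": [0,0,0]},
    {"slide": [0,0,0],"delta_rot": [0,0,0]}
  ]
}}

```text
time: 12.0
position: [0.6503, -0.0939, 0.1578]
tool_rot: [[-0.937, 0.349, 0.0], [0.349, 0.937, -0.0], [-0.0, -0.0, -1.0]]
contact_force: [-0.4, 1.0, 0.4]
grip_width: 0.0652
grasp_force: 0.0
```

```bash
python3 - <<'E'
from h import *
s=arm.get_state();print(s['time'],s['position'],s['contact_force'])
im=arm.read_camera('wrist')[:,:,::-1].copy();M=Pw(s)
print('tcp axis top',proj(M,[*s['position'][:2],.1745]))
cv2.imwrite('pics/w5.png',im)
E
```

```text
12.0 [ 0.65032872 -0.09386867  0.15775108] [-0.37611613  0.97816765  0.38095002]
tcp axis top [319.25640303 340.14183574]
```

View pics/w5.png

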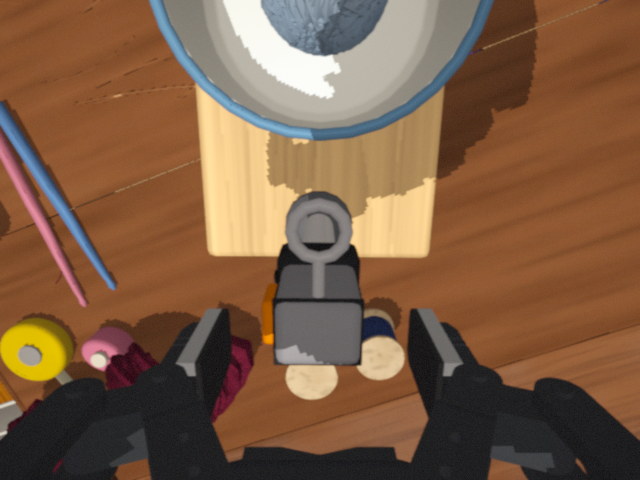

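The head is centred in u (318.5 against 319) and about 2-3 mm toward the pot. Small shift, then squeeze.

Call:
{"name": "step_arm", "arguments": {
  "targets": [
    {"slide": [0.008,0,0],"delta_rot": [0,0,0]},
    {"slide": [0,0,0],"delta_rot": [0,0,0]},
    {"slide": [0,0,0],"delta_rot": [0,0,0]}
  ]
}}

```text
time: 12.35
position: [0.6489, -0.0933, 0.158]
tool_rot: [[-0.937, 0.349, 0.001], [0.349, 0.937, -0.0], [-0.001, 0.0, -1.0]]
contact_force: [-0.5, -0.2, -0.3]
grip_width: 0.065
grasp_force: 0.0
```

Call:
{"name": "step_arm", "arguments": {
  "targets": [
    {"slide": [0,0,0],"delta_rot": [0,0,0]},
    {"slide": [0,0,0],"delta_rot": [0,0,0]},
    {"slide": [0,0,0],"delta_rot": [0,0,0]},
    {"slide": [0,0,0],"delta_rot": [0,0,0]},
    {"slide": [0,0,0],"delta_rot": [0,0,0]},
    {"slide": [0,0,0],"delta_rot": [0,0,0]},
    {"slide": [0,0,0],"delta_rot": [0,0,0]}
  ],
  "fingers": 0.2,
  "grip_force": 40
}}

```text
time: 13.05
position: [0.6487, -0.0938, 0.1581]
tool_rot: [[-0.937, 0.349, 0.0], [0.349, 0.937, -0.001], [-0.001, -0.001, -1.0]]
contact_force: [-2.1, -3.0, 5.3]
grip_width: 0.0308
grasp_force: 40.8
```

Button is in (width 31 mm). Drawing up.

Call:
{"name": "step_arm", "arguments": {
  "targets": [
    {"slide": [0,0,-0.02],"delta_rot": [0,0,0]},
    {"slide": [0,0,-0.02],"delta_rot": [0,0,0]},
    {"slide": [0,0,-0.02],"delta_rot": [0,0,0]},
    {"slide": [0,0,-0.02],"delta_rot": [0,0,0]},
    {"slide": [0,0,-0.02],"delta_rot": [0,0,0]}
  ]
}}

```text
time: 13.55
position: [0.6486, -0.0938, 0.1777]
tool_rot: [[-0.937, 0.349, -0.0], [0.349, 0.937, -0.001], [0.0, -0.001, -1.0]]
contact_force: [0.6, -5.4, -2.4]
grip_width: 0.0315
grasp_force: 40.0
```

Call:
{"name": "step_arm", "arguments": {
  "targets": [
    {"slide": [0,0,-0.02],"delta_rot": [0,0,0]},
    {"slide": [0,0,-0.03],"delta_rot": [0,0,0]},
    {"slide": [0,0,-0.03],"delta_rot": [0,0,0]},
    {"slide": [0,0,-0.03],"delta_rot": [0,0,0]},
    {"slide": [0,0,-0.03],"delta_rot": [0,0,0]},
    {"slide": [0,0,-0.02],"delta_rot": [0,0,0]},
    {"slide": [0,0,-0.02],"delta_rot": [0,0,0]},
    {"slide": [0,0,0],"delta_rot": [0,0,0]}
  ]
}}

```text
time: 14.35
position: [0.6487, -0.0937, 0.2141]
tool_rot: [[-0.937, 0.349, 0.0], [0.349, 0.937, -0.001], [-0.0, -0.001, -1.0]]
contact_force: [-0.4, -5.6, -0.6]
grip_width: 0.0309
grasp_force: 40.1
```

Call:
{"name": "step_arm", "arguments": {
  "targets": [
    {"slide": [0,0,-0.02],"delta_rot": [0,0,0]},
    {"slide": [0,0,-0.02],"delta_rot": [0,0,0]},
    {"slide": [0,0,-0.02],"delta_rot": [0,0,0]},
    {"slide": [0,0,-0.02],"delta_rot": [0,0,0]},
    {"slide": [0,0,-0.02],"delta_rot": [0,0,0]},
    {"slide": [0,0,-0.02],"delta_rot": [0,0,0]},
    {"slide": [0,0,0],"delta_rot": [0,0,0]}
  ]
}}

```text
time: 15.05
position: [0.6487, -0.0937, 0.2379]
tool_rot: [[-0.937, 0.349, -0.0], [0.349, 0.937, -0.001], [-0.0, -0.001, -1.0]]
contact_force: [-0.9, -5.4, -1.4]
grip_width: 0.0312
grasp_force: 40.4
```

Call:
{"name": "step_arm", "arguments": {
  "targets": [
    {"slide": [0,0,-0.025],"delta_rot": [0,0,0]},
    {"slide": [0,0,-0.03],"delta_rot": [0,0,0]},
    {"slide": [0,0,-0.03],"delta_rot": [0,0,0]},
    {"slide": [0,0,-0.03],"delta_rot": [0,0,0]},
    {"slide": [0,0,-0.025],"delta_rot": [0,0,0]},
    {"slide": [0,0,-0.02],"delta_rot": [0,0,0]},
    {"slide": [0,0,-0.015],"delta_rot": [0,0,0]},
    {"slide": [0,0,0],"delta_rot": [0,0,0]}
  ]
}}

```text
time: 15.85
position: [0.6487, -0.0937, 0.2729]
tool_rot: [[-0.937, 0.349, -0.0], [0.349, 0.937, -0.001], [-0.0, -0.001, -1.0]]
contact_force: [0.7, -4.9, -3.3]
grip_width: 0.0308
grasp_force: 40.4
```

Call:
{"name": "step_arm", "arguments": {
  "targets": [
    {"slide": [0,0,-0.005],"delta_rot": [0,0,0]},
    {"slide": [0,0,-0.005],"delta_rot": [0,0,0]},
    {"slide": [0,0,-0.005],"delta_rot": [0,0,0]},
    {"slide": [0,0,0],"delta_rot": [0,0,0]}
  ]
}}

```text
time: 16.25
position: [0.6486, -0.0937, 0.2755]
tool_rot: [[-0.937, 0.349, -0.001], [0.349, 0.937, -0.001], [0.0, -0.001, -1.0]]
contact_force: [-0.5, -6.0, -2.9]
grip_width: 0.0304
grasp_force: 40.3
```

Call:
{"name": "step_arm", "arguments": {
  "targets": [
    {"slide": [0,0,-0.005],"delta_rot": [0,0,0]},
    {"slide": [0,0,-0.003],"delta_rot": [0,0,0]},
    {"slide": [0,0,0],"delta_rot": [0,0,0]},
    {"slide": [0,0,0],"delta_rot": [0,0,0]}
  ]
}}

```text
time: 16.65
position: [0.6486, -0.0937, 0.277]
tool_rot: [[-0.937, 0.349, -0.001], [0.349, 0.937, -0.001], [0.0, -0.001, -1.0]]
contact_force: [0.1, -4.1, -2.5]
grip_width: 0.0308
grasp_force: 40.3
```

```bash
python3 - <<'E'
from h import *
s=arm.get_state();print(s['time'],s['position'],s['contact_force'])
f=lambda n,x0,y0,x1,y1:cv2.resize(cv2.cvtColor(arm.read_camera(n),cv2.COLOR_RGB2BGR)[y0:y1,x0:x1],(400,533),interpolation=cv2.INTER_CUBIC)
cv2.imwrite('pics/up.png',np.hstack([f('scene',255,140,405,340),f('side',220,140,370,340)]))
p=s['position'];print(proj(P('scene'),[*p[:2],.279]),proj(P('side'),[*p[:2],.25]))
E
```

```text
16.65 [ 0.64864255 -0.09370046  0.27701054] [ 0.13176176 -4.09634302 -2.54527373]
[359.68759624 184.21907284] [282.91477283 174.0971748 ]
```

View pics/up.png

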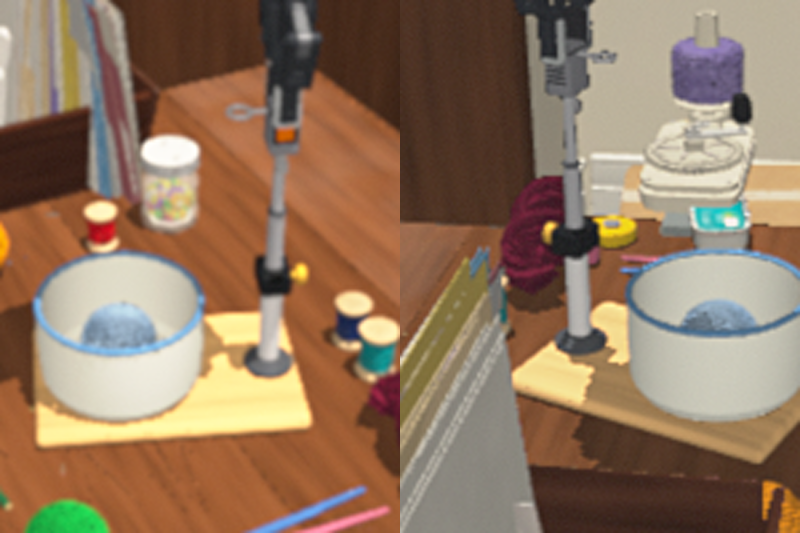

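Both sections are out, but orange shows below the fingertip at scene (362,190). I'll check whether the head slipped.

```bash
python3 - <<'E'
from h import *
im=cv2.cvtColor(arm.read_camera('scene'),cv2.COLOR_RGB2BGR)
c,st=blob(im,(5,150,130),(18,255,255),(352,175,372,205));print(c,st)
for n in('scene','side'):print(n,[(z,proj(P(n),[.6428,-.1096,z]).round(1)) for z in(.25,.258,.266,.272,.277)])
a=cv2.imread('pics/scene0.png');print(blob(a,(5,150,130),(18,255,255),(352,220,372,245)),proj(P('scene'),[.6428,-.1136,.156]))
s=cv2.cvtColor(arm.read_camera('side'),cv2.COLOR_RGB2BGR);print('eye side',proj(P('side'),[.6036,-.0768,.288]), 'scene',proj(P('scene'),[.6036,-.0768,.288]))
E
```

```text
[368.70491803 196.75409836] [364 189   8  14  61]
scene [(0.25, array([360.4, 199.4])), (0.258, array([360.6, 196.3])), (0.266, array([360.8, 193.1])), (0.272, array([361. , 190.8])), (0.277, array([361.1, 188.8]))]
side [(0.25, array([287. , 171.8])), (0.258, array([286.9, 168.4])), (0.266, array([286.7, 164.9])), (0.272, array([286.6, 162.3])), (0.277, array([286.5, 160.2]))]
(array([368.21232877, 230.39726027]), array([363, 220,   9,  25, 146], dtype=int32)) [359.19622823 235.04434891]
eye side [300.91115901 160.63686022] scene [338.24589744 181.80363004]
```

Call:
{"name": "step_arm", "arguments": {
  "targets": [
    {"slide": [0,0,0],"delta_rot": [0,0,0]},
    {"slide": [0,0,-0.005],"delta_rot": [0,0,0]},
    {"slide": [0,0,0],"delta_rot": [0,0,0]},
    {"slide": [0,0,0],"delta_rot": [0,0,0]}
  ],
  "grip_force": 70
}}

```text
time: 17.25
position: [0.6486, -0.0937, 0.2781]
tool_rot: [[-0.937, 0.349, -0.0], [0.349, 0.937, -0.001], [0.0, -0.001, -1.0]]
contact_force: [-0.7, -6.1, -2.4]
grip_width: 0.0296
grasp_force: 74.6
```

Call:
{"name": "step_arm", "arguments": {
  "targets": [
    {"slide": [0,0,-0.005],"delta_rot": [0,0,0]},
    {"slide": [0,0,0],"delta_rot": [0,0,0]},
    {"slide": [0,0,0],"delta_rot": [0,0,0]}
  ]
}}

```text
time: 17.55
position: [0.6486, -0.0937, 0.2784]
tool_rot: [[-0.937, 0.349, -0.001], [0.349, 0.937, -0.001], [0.001, -0.001, -1.0]]
contact_force: [0.9, -5.6, -6.3]
grip_width: 0.0296
grasp_force: 74.3
```

Call:
{"name": "step_arm", "arguments": {
  "targets": [
    {"slide": [0,0,-0.005],"delta_rot": [0,0,0]},
    {"slide": [0,0,0],"delta_rot": [0,0,0]},
    {"slide": [0,0,0],"delta_rot": [0,0,0]}
  ]
}}

```text
time: 17.85
position: [0.6486, -0.0937, 0.2785]
tool_rot: [[-0.937, 0.349, -0.003], [0.349, 0.937, -0.0], [0.002, -0.001, -1.0]]
contact_force: [1.6, -5.6, -12.4]
grip_width: 0.0294
grasp_force: 73.6
```

Call:
{"name": "step_arm", "arguments": {
  "targets": [
    {"slide": [0,0,0],"delta_rot": [0,0,0]},
    {"slide": [0,0,0],"delta_rot": [0,0,0]},
    {"slide": [0,0,0],"delta_rot": [0,0,0]},
    {"slide": [0,0,0],"delta_rot": [0,0,0]},
    {"slide": [0,0,0],"delta_rot": [0,0,0]},
    {"slide": [0,0,0],"delta_rot": [0,0,0]},
    {"slide": [0,0,0],"delta_rot": [0,0,0]}
  ]
}}

```text
time: 18.55
position: [0.6486, -0.0937, 0.2785]
tool_rot: [[-0.937, 0.349, -0.003], [0.349, 0.937, -0.0], [0.002, -0.001, -1.0]]
contact_force: [3.0, -5.9, -11.1]
grip_width: 0.0297
grasp_force: 73.6
```

```bash
python3 -c "
from h import *
s=arm.get_state();f=s['contact_force'];print(f,s['position'])
if -20<f[2]<-5 and s['position'][2]>.278: print(arm.hand_in())"
```

```text
[  2.98102481  -5.89391491 -11.05521281] [ 0.64856489 -0.09368265  0.27846706]
the job is handed in; nothing more can be done
None
```

Job handed in at about 18.6 s: the blue ball rests on the pot floor, and the gripper is still holding the mast head at the second stop, 120 mm up with both sections out.

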